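Rotate the cuvette cartons in the bench lane

ROBOT

A 6-joint arm with a two-finger parallel gripper is mounted at the origin on a cart in front of the work surface, level with it; the furniture and walls round the work are solid. World frame = base frame: x ahead of the robot, y to its left, z up, the work surface at z = 0. Lengths are in m, angles in rad, forces in N, time in s.
With the tool pointing down it reaches from about 0.25 to 0.775 m from the base axis. Payload 4 kg.
Tool frame: the origin (TCP) lies at the centre of the arm's flange, where the gripper is bolted on; the fingertips stand 173 mm ahead of it and the grasp point (between the pads) lies 155 mm ahead of it; z points along the fingers, y is the line along which they close (so a half turn about z gives the same grasp; the last joint's range is limited). The gripper opens to 85 mm and grips with 20 to 120 N. Pads are 22 mm wide; open, the fingers measure 114 mm over their backs; the gripper's body (76 mm by 85 mm) begins 54 mm behind the grasp point. The pads swing forward as they close: fully open they stand 13 mm farther back than shut.
Start: joints at [1.007, 0.087, 1.371, -0, 1.684, -0.103], TCP at [0.245, 0.493, 0.405] pointing down, gripper open.
Joint ranges: [-3.1, 3.1], [-0.76, 2.03], [0.27, 2.55], [-1.08, 4.22], [0.17, 2.65], [-2.57, 2.57]. Speed limits (rad/s): [2.79, 2.79, 3.14, 3.14, 3.14, 3.14].

INTERFACE

Orientations are given as a rotation vector (axis times angle).
In Python, from plant import env gives the robot as it stands. The module is installed in compiled form; this text tells all that it offers.
- The arm moves only by the tool drive_tool, never from a script. Its argument "steps" is a list that holds one entry, the list of rows, each a list of 7 numbers: the shift along the tool's x, y, z in units of 50 mm (1.0 is 50 mm), then the turn, a rotation vector about the tool's x, y, z in units of 6 degrees (1.0 is 6 degrees), then the finger opening in mm, from 0 to 85.4. In form: [[[x, y, z, rx, ry, rz, hand], ...]]. A call has 1 to 20 rows; each row shifts and turns the commanded pose from where the row before left it, along the tool's axes as they then stand; what a row does not reach is not made up. A row lasts 1/8 s, in which the tool goes at most 62.5 mm and 10.7 degrees, less where a joint would pass 70% of its speed; a pose out of reach is approached as far as the arm can. A call is refused whole if a number of a shift passes 1 or a number of a turn 1, either way. A call with a gripper value outside its range is refused whole. The fingers move at their own pace and stop on an object; the grip force is fixed at half the most. Time passes only in rows, so rows that do not move let the fingers close. It gives the time, the measured TCP pose, the force, the opening and the grip force at its end, in the units of the state.
- env.get_state(): the state, without advancing time (a new reading comes with each control period).
- env.grab_frame(name): name is "scene" or "top" or "wrist"; returns the picture (420x560x3 uint8, red, green, blue); there is no depth.
- env.camera_params(name): a dict with "camera_matrix" (3x3 intrinsics, pixels), "k1" (the pictures are not rectified: a ray, as slopes to the right and down, at radius r is drawn at 1 + k1 r^2 times it, then the intrinsics apply), "R" (3x3) and "t" (3): a world point X has camera coordinates R X + t. Camera axes: x right, y down, z forward; pixel columns grow to the right and rows downward; lengths in m; the calibration is good to about 2 mm. A picture is of the moment at which its call begins: read the wrist's pose just before it. camera_params takes no time and is no camera call; for the wrist camera it gives the pose at the moment of the call.
- env.hand_in(): hands the job in; it is judged then, once.
The state is a dict: "time": time; "qpos": joint angles; "qvel": joint speeds; "effort": joint torques, N m; "eef_pos": TCP position; "eef_rot": TCP orientation; "wrist_force": force on the tool from outside, world axes, zero at the start; "wrist_torque": the same for the moment, N m; "grip_width": finger opening in m; "grip_force": force on a finger pad.
Only numpy, scipy, OpenCV 4.12 (cv2) and the standard library are available. Lean on these libraries where they do the work, as an engineer would, in place of code of your own. Each camera call takes 0.05 s, during which the arm holds its last target. There are 200 camera calls.

TASK

Restock the carton lane so that the oldest stock is used first: lift the counterweighted keeper bar until it rests open by itself, pull the two old cartons forward until they stand close together against the front stops, then load the new carton from the bench behind them, standing on end like the others and right down on the lane floor. Leave the bar open and all three cartons standing in the lane so that I can check the dates, and do not disturb the other things on the bench.

Things in the scene. Friction and masses are not known exactly. Their poses are not given: they have to be found in the camera images.
- lane: fixed metal carton lane on a base plate 94 mm wide. Origin on the bench under the inner face of the front stops, mid-width; x runs from front (robot side) to back, y across to the left, z up. Floor 4 mm above the bench, inner width 52, inner length 75 (front stops at x = 0, back wall at x = 75). Walls with turned-out lips, tops 48 above the bench; front stops 34 high, at the sides only
- lane_floor (a point): point on the lane floor at the front stops, mid-width, 4 mm above the bench. Three cartons of 22 fit the 75 mm length with 9 to spare, standing on end: 85 high (tops 89 above the bench), 46 across the lane. Behind the lane stand the bar's rubber-topped rest (x = 95 to 109, 103 high) and the fork of its pivot (x = 137 to 163, 122 high, 52 wide)
- keeper_bar (a joint): steel keeper bar hinged behind the lane about the lane's y: 0 = level over the cartons (closed, the start); grows as its front end rises; 2.0 rad = on its open stop, leaning back beyond upright. A counterweight on its bent tail: below about 0.9 rad it falls shut, beyond that it swings slowly to the open stop and stays. Lifting takes under 2 N at the grip. Bar 14 mm wide, 103 to 109 high
- bar_grip (a point): middle of the keeper bar's round black hand grip: diameter 18 mm, 52 mm long along the bar, at its front end, ahead of the front stops; closed, it lies 106 mm above the bench, free all round. It swings about the pivot at a radius of 188 mm
- bar_pivot (a point): the keeper bar's pivot, on the lane's middle plane, 150 mm behind the front stops, 112 mm above the bench. The closed grip lies 188 mm in front of it and 6 mm lower
- old_front: the front one of the two old cartons in the lane: cardboard cuvette carton, a closed box of 46 x 85 x 22 mm, about 30 g, standing on end, loose. Origin at the middle of its rear 46 x 85 face. Own axes: x across its 46 mm width, y along its 85 mm length, z through its 22 mm thickness
- old_front_mid (a point): centre of that carton's volume
- old_rear: the rear one of the two old cartons in the lane, same make and stance, with a gap in front of it and at most 8 mm behind it. Origin at the middle of its rear 46 x 85 face. Own axes: x across its 46 mm width, y along its 85 mm length, z through its 22 mm thickness
- old_rear_mid (a point): centre of that carton's volume
- new_carton: the new carton: cardboard cuvette carton, a closed box of 46 x 85 x 22 mm, about 30 g, loose, standing on one of its long narrow edges on the bench to the right of the lane (85 long and 22 thick on the bench, 46 high). Either end may be up when it is loaded. Origin at the middle of one 46 x 85 face. Own axes: x across its 46 mm width, y along its 85 mm length, z through its 22 mm thickness
- new_carton_mid (a point): centre of the new carton's volume, 11 mm from the origin along its own z
- vial_a: bystander, loose: small glass vial with black screw cap, upright, diameter 29, 64 mm high; origin at the centre of its foot. Leave where it is
- vial_b: bystander, loose: small glass vial with black screw cap, upright, diameter 30, 68 mm high; origin at the centre of its foot. Leave where it is
- marker_blue: bystander, loose: marker pen lying down, mm: 135 long, 17 thick; origin under its centre. Leave where it is
- forceps: bystander, loose: steel forceps lying down, mm: 122 long, 17 wide, 8 mm high; origin under its centre. Leave where it is
- beaker: bystander, loose: empty glass beaker, diameter 53, 70 mm high; origin at the centre of its foot. Leave where it is
- spare_cap_0: bystander, loose: loose tube cap, diameter 34, 16 mm high; origin under its centre. Leave where it is
Things that resemble listed ones, but are neither listed nor needed, are in the scene too. What is shaped like the new_carton but yellow is not meant.

How it is judged:
On the way, in this order (a step that is already met when the one before it is completed fails the run):
1. the keeper bar has swung past its balance point and rests on its open stop (value of joint keeper_bar above 1.85 rad), for 0.3 s.
2. both old cartons stand in the lane, pulled forward close together against the front stops (x of old_front_mid in the frame of lane between 0.006 and 0.0155 m and y of old_front_mid in the frame of lane between -0.008 and 0.008 m and z of old_front_mid in the frame of lane between 0.042 and 0.051 m and angle between the y axis of each of old_front, old_rear and the z axis of lane, either way round below 0.14 rad and x of old_rear_mid in the frame of lane between 0.028 and 0.0385 m and y of old_rear_mid in the frame of lane between -0.008 and 0.008 m and z of old_rear_mid in the frame of lane between 0.042 and 0.051 m), for 0.3 s.
At the end, for the whole second after the job is handed in: Bar open (over 1.85 rad); cartons at rest on end on the lane floor (tilt under 0.14 rad, centres 42 to 51 mm up, within 8 mm of the lane's mid-plane), centres behind the front stops: old_front 6 to 15.5, old_rear 28 to 38.5, new_carton 49.5 to 66.5 mm (all of step 2 and value of joint keeper_bar above 1.85 rad and x of new_carton_mid in the frame of lane between 0.0495 and 0.0665 m and y of new_carton_mid in the frame of lane between -0.008 and 0.008 m and z of new_carton_mid in the frame of lane between 0.042 and 0.051 m and angle between the y axis of new_carton and the z axis of lane, either way round below 0.14 rad and linear speed of each of old_front, old_rear, new_carton below 0.02 m/s); the robot touches nothing.
It fails at once if a bystander on the bench is pushed away (moved more than 30 mm) (distance of any of vial_a, vial_b, marker_blue, forceps, beaker, spare_cap_0 from where it was at the start of the episode above 0.03 m).
It also fails if it takes over 67 s, if anything falls off the work surface, if the arm or the gripper's body presses on something with over 40 N, if the wrist force passes 120 N, or if a joint passes its speed limit or range.

## Working session

There is one attempt and no reset: what is moved stays moved. The work goes in short steps, Python scripts to look and compute and a tool call to move; the robot and the scene stay as the last step left them, time stands still between calls to the robot, and variables do not carry over. Pictures are saved under pics/ and viewed, at most 10 in all, crops included, and the job is handed in when it is done.

Besides the shell and the picture viewer there is one more tool, called after ">>>" by a JSON object that holds its "fn" and its "kwargs", one argument or row to a line. drive_tool: Moves the arm, as the interface text tells. Its arguments: {"type":"object","properties":{"steps":{"type":"array"}},"required":["steps"]}

```bash
mkdir -p pics; cat > h.py <<'E'
import numpy as np, cv2
from plant import env
from scipy.spatial.transform import Rotation as Rn
def ray(p,uv):
    K=np.array(p["camera_matrix"]);k1=p["k1"]
    d=np.array([(uv[0]-K[0,2])/K[0,0],(uv[1]-K[1,2])/K[1,1]]);s=d.copy()
    for _ in range(20): s=d/(1+k1*(s@s))
    R=np.array(p["R"]);t=np.array(p["t"])
    return -R.T@t, R.T@np.array([s[0],s[1],1])
def onz(p,uv,z):
    o,d=ray(p,uv); return o+d*(z-o[2])/d[2]
def proj(p,X):
    c=np.array(p["R"])@np.array(X)+np.array(p["t"]);K=np.array(p["camera_matrix"])
    s=c[:2]/c[2]; s=s*(1+p["k1"]*(s@s)); return K[:2,:2]@s+K[:2,2]
def snap(n,f):
    p=env.camera_params(n); im=env.grab_frame(n)[:,:,::-1].copy(); cv2.imwrite("pics/"+f,im); return p,im
E
python3 - <<'E'
from h import *
a=snap("scene","s0.png");b=snap("top","t0.png")
for p in(a[0],b[0]): print(p["camera_matrix"],p["k1"],-np.array(p["R"]).T@p["t"])
s=env.get_state();print(s)
E
```

```text
[[405.61722971   0.         280.47800323]
 [  0.         405.61722971 212.74416279]
 [  0.           0.           1.        ]] -0.014914391491969861 [0.04005467 0.36199343 0.45460565]
[[402.09433836   0.         281.44200696]
 [  0.         402.09433836 210.61535842]
 [  0.           0.           1.        ]] -0.03069484884470067 [ 0.47031903 -0.23344255  0.96923613]
{'time': 0.1, 'qpos': array([ 1.00686642e+00,  8.79136234e-02,  1.37210052e+00, -2.32767123e-05,
        1.68359372e+00, -1.03116751e-01]), 'qvel': array([ 2.33744370e-04, -2.88245498e-03, -3.39573560e-03,  1.52262163e-03,
       -4.35264829e-05,  4.17652714e-04]), 'effort': array([ 2.31101709e-03, -3.53013468e+01, -3.14220250e+01, -1.26124069e-04,
        7.90179736e-03, -3.86802398e-06]), 'eef_pos': array([0.2445375 , 0.49254313, 0.40363936]), 'eef_rot': array([-7.17314086e-01, -3.05794840e+00,  3.00233920e-03]), 'wrist_force': array([-0.01471148,  0.59685449,  0.19053522]), 'wrist_torque': array([ 0.00251171, -0.0017212 , -0.03040481]), 'grip_force': 0.0, 'grip_width': 0.08508079100019891}
```

View pics/t0.png

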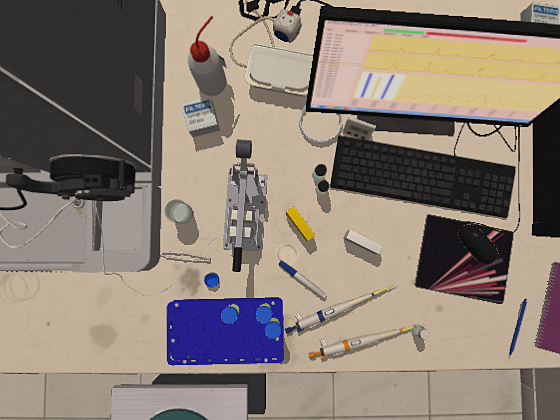

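View pics/s0.png

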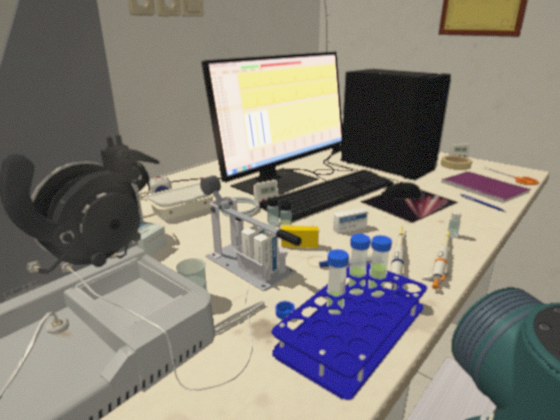

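The top view shows the lane at about (243,205), its grip at (237,262), the white new carton at (363,243) and the yellow decoy at (300,223). The tube rack stands in front of the lane. I'll zoom in next.

```bash
python3 - <<'E'
from h import *
im=cv2.imread("pics/t0.png")[130:280,190:390]
cv2.imwrite("pics/t0c.png",cv2.resize(im,None,fx=4,fy=4,interpolation=cv2.INTER_CUBIC))
E
```

```text
(no output)
```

View pics/t0c.png

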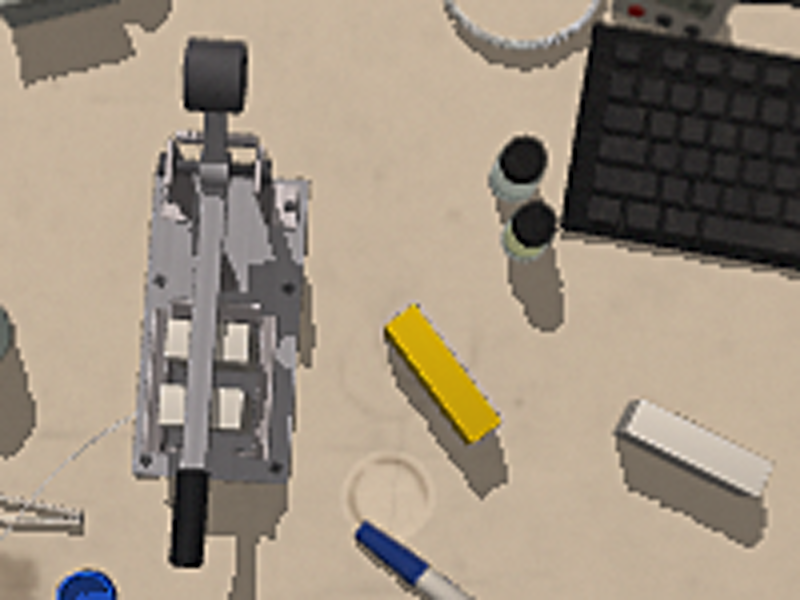

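The crop shows both old cartons under the bar. The front top is at crop rows 385–424, the rear at 320–357, and the grip runs from (188,566) to (193,469). The new carton's top face has corners (638,400), (772,463), (755,496) and (620,435).

```bash
python3 - <<'E'
from h import *
p=env.camera_params("top")
f=lambda u,v,z:np.round(onz(p,(190+(u+.5)/4-.5,130+(v+.5)/4-.5),z)*1000,1)
for n,u,v,z in [("plateFL",134,476,4),("plateFR",288,482,4),("plateBR",308,180,4),("plateBL",160,175,4),
("gripF",188,566,106),("gripB",193,469,106),("barPiv",214,172,112),
("F_bl",161,385,89),("F_br",244,389,89),("F_fl",158,422,89),("F_fr",240,429,89),
("R_bl",166,320,89),("R_br",250,324,89),("R_fl",164,356,89),("R_fr",247,361,89),
("N1",638,400,46),("N2",772,463,46),("N3",755,496,46),("N4",622,433,46),
("marker",357,528,15),("Y1",385,328,46),("Y2",470,442,46),("Y3",500,420,46),("Y4",414,305,46)]:
    print(n,f(u,v,z/1000)[:2])
E
```

```text
plateFL [ 474.6 -103.8]
plateFR [ 470.5 -195.8]
plateBR [ 653.3 -208.1]
plateBL [ 656.8 -118.1]
gripF [ 426.3 -146.6]
gripB [ 477.7 -149. ]
barPiv [ 637.5 -160.2]
F_bl [ 523.8 -129.6]
F_br [ 521.4 -175.1]
F_fl [ 503.5 -128.1]
F_fr [ 499.5 -172.9]
R_bl [ 559.5 -132.2]
R_br [ 557.1 -178.3]
R_fl [ 539.7 -131.2]
R_fr [ 536.7 -176.7]
N1 [ 516.3 -398.8]
N2 [ 479.6 -475.3]
N3 [ 460.8 -465. ]
N4 [ 497.4 -389.2]
marker [ 443.3 -236.8]
Y1 [ 558.6 -253.4]
Y2 [ 492.8 -301.7]
Y3 [ 505.3 -319.1]
Y4 [ 571.9 -270.3]
```

```bash
cat >> h.py <<'E'
L0=np.array([.4899,-.1504,0]); YAW=-.070
def lane(x,y,z): c,s=np.cos(YAW),np.sin(YAW); return L0+np.array([c*x-s*y,s*x+c*y,z])
def frame(a,y):
    "tool rotation: approach a, closing axis y"
    a=np.array(a,float)/np.linalg.norm(a);y=np.array(y,float);y-=a*(a@y);y/=np.linalg.norm(y)
    return np.c_[np.cross(y,a),y,a]
LY=np.array([-np.sin(YAW),np.cos(YAW),0])
def now():
    s=env.get_state();return np.array(s["eef_pos"]),Rn.from_rotvec(s["eef_rot"]).as_matrix()
def plan(T0,g,R,n,back=.155,dec=2,flip=True):
    "rows from T0=(p,R) to grasp point g with tool R; returns reached"
    p0,R0=T0; F=np.diag([-1,-1,1])
    if flip: R=min((R,R@F),key=lambda M:Rn.from_matrix(R0.T@M).magnitude())
    p=np.array(g)-back*R[:,2]
    w=Rn.from_matrix(R0.T@R).as_rotvec(); d=R0.T@(p-p0)
    Rd=Rn.from_rotvec(w/n).as_matrix(); A=sum(np.linalg.matrix_power(Rd,i) for i in range(n))
    pd=np.linalg.solve(A,d)
    row=np.r_[pd/.05,np.degrees(w/n)/6].round(dec)+0.
    Rd=Rn.from_rotvec(np.radians(row[3:]*6)).as_matrix();P,Q=p0,R0
    for i in range(n): P=P+Q@row[:3]*.05;Q=Q@Rd
    print(n,"x",row.tolist()," end TCP",P.round(4)," grasp err mm",((P+back*Q[:,2]-g)*1000).round(1))
    return P,Q
def lerp(T0,g,R,n,**k): return plan(T0,g,R,n,**k)
DOWN=frame([0,0,-1],LY)
E
python3 - <<'E'
from h import *
T=now()
T=plan(T,[.36,.10,.33],DOWN,13)
T=plan(T,[.452,-.148,.22],DOWN,7)
T=plan(T,[.452,-.148,.106],DOWN,4)
E
```

```text
13 x [-0.34, -0.53, -0.12, 0.0, 0.0, -0.29]  end TCP [0.3616 0.1032 0.4822]  grasp err mm [ 1.4  2.9 -2.8]
7 x [-0.31, -0.7, 0.31, 0.0, 0.0, 0.01]  end TCP [ 0.4528 -0.1489  0.374 ]  grasp err mm [ 0.6 -1.2 -1. ]
4 x [0.0, 0.0, 0.57, 0.0, 0.0, -0.01]  end TCP [ 0.4527 -0.1491  0.26  ]  grasp err mm [ 0.5 -1.4 -1. ]
```

>>> {"fn": "drive_tool", "kwargs": {
  "steps": [
    [[-0.34,-0.53,-0.12,0,0,-0.29,85],[-0.34,-0.53,-0.12,0,0,-0.29,85],[-0.34,-0.53,-0.12,0,0,-0.29,85],[-0.34,-0.53,-0.12,0,0,-0.29,85],[-0.34,-0.53,-0.12,0,0,-0.29,85],[-0.34,-0.53,-0.12,0,0,-0.29,85],[-0.34,-0.53,-0.12,0,0,-0.29,85],[-0.34,-0.53,-0.12,0,0,-0.29,85],[-0.34,-0.53,-0.12,0,0,-0.29,85],[-0.34,-0.53,-0.12,0,0,-0.29,85],[-0.34,-0.53,-0.12,0,0,-0.29,85],[-0.34,-0.53,-0.12,0,0,-0.29,85],[-0.34,-0.53,-0.12,0,0,-0.29,85],[-0.31,-0.7,0.31,0,0,0,85],[-0.31,-0.7,0.31,0,0,0,85],[-0.31,-0.7,0.31,0,0,0,85],[-0.31,-0.7,0.31,0,0,0,85],[-0.31,-0.7,0.31,0,0,0,85],[-0.31,-0.7,0.31,0,0,0,85],[-0.31,-0.7,0.31,0,0,0,85]]
  ]
}}

```text
time: 2.6
eef_pos: [0.4538, -0.1497, 0.3732]
eef_rot: [-0.104, -3.139, -0.001]
wrist_force: [0.1, 0.9, 0.4]
grip_width: 0.0851
grip_force: 0.0
```

```bash
python3 - <<'E'
from h import *
p,im=snap("wrist","w1.png")
print(-np.array(p["R"]).T@p["t"])
for n,X in [("grip",lane(-.038,0,.106)),("stopL",lane(0,.026,.034)),("Ffl",lane(.011,.023,.089)),("Rbr",lane(.068,-.023,.089))]: print(n,proj(p,X).round())
E
```

```text
[ 0.37808171 -0.14512947  0.3429102 ]
grip [282. 208.]
stopL [310. 225.]
Ffl [312. 263.]
Rbr [253. 327.]
```

View pics/w1.png

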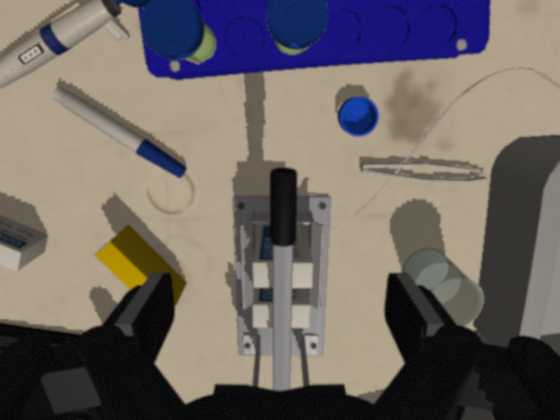

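The wrist view matches my estimates: the grip is at (284,207) against a predicted (282,208), and the carton edges agree to 1 px. Next I go down, close on the grip and plan the arc.

>>> {"fn": "drive_tool", "kwargs": {
  "steps": [
    [[0,0.02,0.57,0,0,0,85],[0,0,0.57,0,0,0,85],[0,0,0.57,0,0,0,85],[0,0,0.57,0,0,0,60],[0,0,0,0,0,0,10],[0,0,0,0,0,0,10],[0,0,0,0,0,0,10],[0,0,0,0,0,0,10],[0,0,0,0,0,0,10]]
  ]
}}

```text
time: 3.78
eef_pos: [0.4543, -0.1472, 0.262]
eef_rot: [0.103, 3.137, 0.001]
wrist_force: [0.3, 3.3, 6.1]
grip_width: 0.0164
grip_force: 58.7
```

```bash
python3 - <<'E'
from h import *
s=env.get_state();print(s["grip_width"],s["grip_force"])
pv=lane(.15,0,.112);p,R=now();g=p+.155*R[:,2];print((g-lane(-.038,0,.106))*1000,(pv-g)*1000)
d=np.array([np.linalg.norm((g-pv)[:2]),(g-pv)[2]]);r=np.hypot(*d);a0=np.arctan2(d[1],d[0])
a=a0+np.linspace(0,1.15,17);q=np.c_[-r*np.cos(a),-r*np.sin(a)*-1]
dq=np.diff(q,axis=0)/.05
print([[round(-x,2),round(-z,2)] for x,z in dq])
E
```

```text
0.01638642343767529 58.74647676944733
[2.75213965 0.59981912 1.03253406] [184.7874484  -13.74907442   4.96746594]
[[np.float64(-0.0), np.float64(-0.27)], [np.float64(-0.02), np.float64(-0.27)], [np.float64(-0.04), np.float64(-0.26)], [np.float64(-0.06), np.float64(-0.26)], [np.float64(-0.08), np.float64(-0.25)], [np.float64(-0.1), np.float64(-0.25)], [np.float64(-0.11), np.float64(-0.24)], [np.float64(-0.13), np.float64(-0.23)], [np.float64(-0.15), np.float64(-0.22)], [np.float64(-0.16), np.float64(-0.21)], [np.float64(-0.18), np.float64(-0.2)], [np.float64(-0.19), np.float64(-0.19)], [np.float64(-0.2), np.float64(-0.17)], [np.float64(-0.22), np.float64(-0.16)], [np.float64(-0.23), np.float64(-0.14)], [np.float64(-0.24), np.float64(-0.12)]]
```

Gripped (16.4 mm, 59 N). I'll lift the first 8 arc rows, then check the force.

>>> {"fn": "drive_tool", "kwargs": {
  "steps": [
    [[0,0,-0.27,0,0,0,10],[-0.02,0,-0.27,0,0,0,10],[-0.04,0,-0.26,0,0,0,10],[-0.06,0,-0.26,0,0,0,10],[-0.08,0,-0.25,0,0,0,10],[-0.1,0,-0.25,0,0,0,10],[-0.11,0,-0.24,0,0,0,10],[-0.13,0,-0.23,0,0,0,10]]
  ]
}}

```text
time: 4.78
eef_pos: [0.4812, -0.1491, 0.3615]
eef_rot: [-0.103, -3.14, -0.001]
wrist_force: [6.6, 2.5, -6.5]
grip_width: 0.016
grip_force: 58.7
```

>>> {"fn": "drive_tool", "kwargs": {
  "steps": [
    [[-0.15,0,-0.22,0,0,0,10],[-0.16,0,-0.21,0,0,0,10],[-0.18,0,-0.2,0,0,0,10],[-0.19,0,-0.19,0,0,0,10],[-0.2,0,-0.17,0,0,0,10],[-0.22,0,-0.16,0,0,0,10],[-0.23,0,-0.14,0,0,0,10],[-0.24,0,-0.12,0,0,0,10],[0,0,0,0,0,0,10]]
  ]
}}

```text
time: 5.9
eef_pos: [0.5597, -0.1548, 0.4304]
eef_rot: [-0.104, -3.137, -0.001]
wrist_force: [4.1, 1.0, -9.1]
grip_width: 0.0157
grip_force: 59.1
```

>>> {"fn": "drive_tool", "kwargs": {
  "steps": [
    [[0,0,0,0,0,0,85],[0,0,0,0,0,0,85],[0.1,0,-0.2,0,0,0,85],[0.3,0,-0.3,0,0,0,85],[0.5,0,-0.2,0,0,0,85],[0.5,0,0,0,0,0,85],[0.5,0,0,0,0,0,85],[0,0,0,0,0,0,85],[0,0,0,0,0,0,85],[0,0,0,0,0,0,85],[0,0,0,0,0,0,85],[0,0,0,0,0,0,85]]
  ]
}}

```text
time: 7.4
eef_pos: [0.4646, -0.1482, 0.4669]
eef_rot: [-0.103, -3.139, -0.001]
wrist_force: [0.6, 0.4, -0.9]
grip_width: 0.085
grip_force: 0.0
```

```bash
python3 - <<'E'
from h import *
p,im=snap("wrist","w2.png");p2,im2=snap("top","t2.png")
for n,X in [("Fbl",lane(.033,.023,.089)),("Ffl",lane(.011,.023,.089)),("Rbr",lane(.068,-.023,.089))]: print(n,proj(p,X).round())
cv2.imwrite("pics/c2.png",np.hstack([cv2.resize(im2[100:290,180:280],None,fx=3,fy=3),cv2.resize(im[100:,200:380],(320,570))]))
T=now();T=plan(T,lane(.057,0,.14),DOWN,6);T=plan(T,lane(.057,0,.074),DOWN,3)
E
```

```text
Fbl [301. 233.]
Ffl [302. 212.]
Rbr [256. 264.]
6 x [-0.28, 0.0, 0.57, 0.0, 0.0, 0.01]  end TCP [ 0.5482 -0.1539  0.2959]  grasp err mm [1.4 0.6 0.9]
3 x [0.01, 0.0, 0.45, 0.0, 0.0, -0.01]  end TCP [ 0.5467 -0.1537  0.2284]  grasp err mm [-0.1  0.7 -0.6]
```

View pics/c2.png

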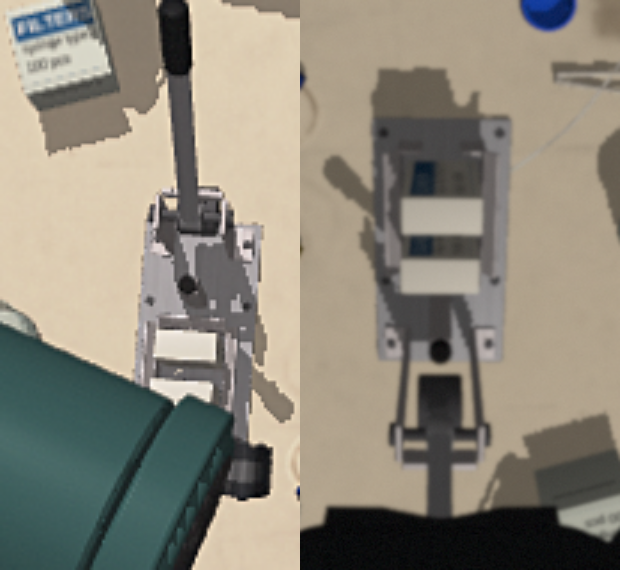

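The bar is open, leaning back past the pivot. The cartons are where predicted: crop rows 197–233 for the front and 258–293 for the rear. Now I'll grip the rear carton across its width.

>>> {"fn": "drive_tool", "kwargs": {
  "steps": [
    [[-0.28,0,0.57,0,0,0,85],[-0.28,0,0.57,0,0,0,85],[-0.28,0,0.57,0,0,0,85],[-0.28,0,0.57,0,0,0,85],[-0.28,0,0.57,0,0,0,85],[-0.26,-0.01,0.57,0,0,0,85],[0,0,0.45,0,0,0,85],[0,0,0.45,0,0,0,85],[0,0,0.45,0,0,0,80],[0,0,0,0,0,0,60],[0,0,0,0,0,0,42],[0,0,0,0,0,0,42],[0,0,0,0,0,0,42],[0,0,0,0,0,0,42]]
  ]
}}

```text
time: 9.25
eef_pos: [0.5473, -0.1542, 0.2298]
eef_rot: [0.104, 3.138, -0.001]
wrist_force: [-0.6, -0.0, 3.4]
grip_width: 0.0453
grip_force: 61.5
```

```bash
python3 - <<'E'
from h import *
T=now();print(((T[0]+.155*T[1][:,2]-lane(.057,0,.074))*1000).round(1));plan(T,lane(.033,0,.074),DOWN,6)
E
```

```text
[0.8 0.1 0.8]
6 x [0.08, 0.0, 0.0, 0.0, 0.0, 0.01]  end TCP [ 0.5233 -0.1526  0.2297]  grasp err mm [0.8 0.  0.7]
```

>>> {"fn": "drive_tool", "kwargs": {
  "steps": [
    [[0.08,0,0,0,0,0,42],[0.08,0,0,0,0,0,42],[0.08,0,0,0,0,0,42],[0.08,0,0,0,0,0,42],[0.08,0,0,0,0,0,42],[0.04,0,0,0,0,0,42],[0,0,0,0,0,0,42]]
  ]
}}

```text
time: 10.12
eef_pos: [0.5252, -0.1528, 0.2297]
eef_rot: [0.104, 3.138, -0.001]
wrist_force: [1.4, 0.2, 5.4]
grip_width: 0.0454
grip_force: 62.0
```

>>> {"fn": "drive_tool", "kwargs": {
  "steps": [
    [[0.04,0,0,0,0,0,42],[0,0,0,0,0,0,42]]
  ]
}}

```text
time: 10.38
eef_pos: [0.5232, -0.1527, 0.2297]
eef_rot: [0.104, 3.137, -0.001]
wrist_force: [1.5, 0.0, 6.4]
grip_width: 0.0452
grip_force: 62.0
```

>>> {"fn": "drive_tool", "kwargs": {
  "steps": [
    [[0.03,0,0,0,0,0,42],[0,0,0,0,0,0,42]]
  ]
}}

```text
time: 10.62
eef_pos: [0.5218, -0.1526, 0.2297]
eef_rot: [0.104, 3.137, -0.001]
wrist_force: [1.2, 0.3, 5.7]
grip_width: 0.0454
grip_force: 62.0
```

>>> {"fn": "drive_tool", "kwargs": {
  "steps": [
    [[0.03,0,0,0,0,0,42],[0,0,0,0,0,0,42]]
  ]
}}

```text
time: 10.88
eef_pos: [0.5209, -0.1525, 0.2298]
eef_rot: [0.104, 3.135, -0.001]
wrist_force: [5.1, -1.1, 3.3]
grip_width: 0.0451
grip_force: 61.7
```

Contact with the stops (5 N). Release, rise and check.

>>> {"fn": "drive_tool", "kwargs": {
  "steps": [
    [[0,0,0,0,0,0,42],[0,0,0,0,0,0,60],[0,0,0,0,0,0,85],[0,0,0,0,0,0,85],[0,0,-0.3,0,0,0,85],[0,0,-0.6,0,0,0,85],[0.4,0,-0.8,0,0,0,85],[0.5,0,-0.8,0,0,0,85],[0.5,0,-0.8,0,0,0,85],[0,0,-0.5,0,0,0,85],[0,0,0,0,0,0,85]]
  ]
}}

```text
time: 12.25
eef_pos: [0.45, -0.1477, 0.4224]
eef_rot: [0.104, 3.133, -0.004]
wrist_force: [-0.2, -0.8, -0.7]
grip_width: 0.0849
grip_force: 0.0
```

```bash
python3 - <<'E'
from h import *
p,im=snap("wrist","w3.png")
for x in (0,.022,.044): print(x,proj(p,lane(x,.023,.089)).round(1),proj(p,lane(x,-.023,.089)).round(1))
cv2.imwrite("pics/c3.png",cv2.resize(im[120:300,0:400],None,fx=2,fy=2,interpolation=cv2.INTER_CUBIC))
T=now();print(T[0])
E
```

```text
0 [306.6 228.7] [254.1 228.5]
0.022 [305.9 251.6] [254.5 251.4]
0.044 [305.3 273.6] [255.  273.4]
[ 0.45004549 -0.14768581  0.42004347]
```

View pics/c3.png

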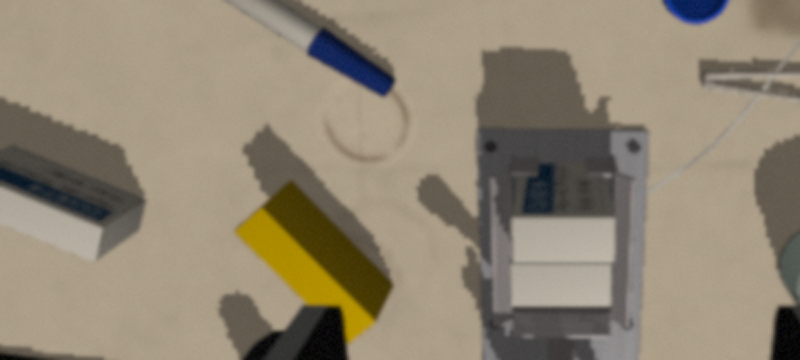

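The front edge, seam and rear edge fall at rows 228.5, 251 and 273, matching 0, 22 and 44 mm in the lane, so step 2 is done. Now the new carton: I'll pick it up tilted 45° by its far end, then roll it 90° upright.

```bash
cat >> h.py <<'E'
U=np.array([.434,.901,0]);U/=np.linalg.norm(U);N=np.array([U[1],-U[0],0]);C=np.array([.4885,-.4321,.023]);Z=np.array([0,0,1.])
A0=frame(U-Z,N);A1=frame(-U-Z,N)
E
python3 - <<'E'
from h import *
T=now();T=plan(T,C-.022*U+Z*.10-U*.05,A0,20,flip=False)
T=plan(T,C-.022*U+Z*.007,A0,4,flip=False)
E
```

```text
20 x [-0.45, -0.38, -0.02, -0.36, 0.25, 0.88]  end TCP [ 0.4084 -0.5994  0.2306]  grasp err mm [-2.1 -3.4 -2.2]
4 x [-0.13, 0.0, 0.51, -0.01, 0.0, -0.01]  end TCP [ 0.4313 -0.5509  0.14  ]  grasp err mm [-0.3 -0.2  0.2]
```

>>> {"fn": "drive_tool", "kwargs": {
  "steps": [
    [[-0.45,-0.38,-0.02,-0.36,0.25,0.88,85],[-0.45,-0.38,-0.02,-0.36,0.25,0.88,85],[-0.45,-0.38,-0.02,-0.36,0.25,0.88,85],[-0.45,-0.38,-0.02,-0.36,0.25,0.88,85],[-0.45,-0.38,-0.02,-0.36,0.25,0.88,85],[-0.45,-0.38,-0.02,-0.36,0.25,0.88,85],[-0.45,-0.38,-0.02,-0.36,0.25,0.88,85],[-0.45,-0.38,-0.02,-0.36,0.25,0.88,85]]
  ]
}}

```text
time: 13.3
eef_pos: [0.5562, -0.3501, 0.3865]
eef_rot: [-1.152, -2.67, -0.447]
wrist_force: [-0.5, 0.2, -0.6]
grip_width: 0.085
grip_force: 0.0
```

```bash
python3 - <<'E'
from h import *
T=now();print(T[0],T[1][:,2],env.get_state()["qpos"].round(2))
for i in range(12):
    T=(T[0]+T[1]@np.array([-.45,-.38,-.02])*.05,T[1]@Rn.from_rotvec(np.radians(np.array([-.36,.25,.88])*6)).as_matrix())
    if i%3==2: print(T[0].round(3),(T[0]+.173*T[1][:,2]).round(3))
E
```

```text
[ 0.55615705 -0.35006875  0.38648317] [-0.06173682  0.35023105 -0.93462655] [-0.7   0.42  1.02  0.25  1.97 -1.39]
[ 0.552 -0.432  0.355] [ 0.55  -0.351  0.202]
[ 0.523 -0.506  0.315] [ 0.535 -0.408  0.173]
[ 0.473 -0.563  0.271] [ 0.504 -0.456  0.139]
[ 0.407 -0.599  0.225] [ 0.459 -0.488  0.103]
```

>>> {"fn": "drive_tool", "kwargs": {
  "steps": [
    [[-0.45,-0.38,-0.02,-0.36,0.25,0.88,85],[-0.45,-0.38,-0.02,-0.36,0.25,0.88,85],[-0.45,-0.38,-0.02,-0.36,0.25,0.88,85],[-0.45,-0.38,-0.02,-0.36,0.25,0.88,85],[-0.45,-0.38,-0.02,-0.36,0.25,0.88,85],[-0.45,-0.38,-0.02,-0.36,0.25,0.88,85],[-0.45,-0.38,-0.02,-0.36,0.25,0.88,85],[-0.45,-0.38,-0.02,-0.36,0.25,0.88,85],[-0.45,-0.38,-0.02,-0.36,0.25,0.88,85],[-0.45,-0.38,-0.02,-0.36,0.25,0.88,85],[-0.45,-0.38,-0.02,-0.36,0.25,0.88,85],[-0.45,-0.38,-0.02,-0.36,0.25,0.88,85],[0,0,0,0,0,0,60]]
  ]
}}

```text
time: 14.92
eef_pos: [0.406, -0.5996, 0.224]
eef_rot: [-2.18, -1.354, -0.893]
wrist_force: [-0.9, 0.8, -0.8]
grip_width: 0.0695
grip_force: 0.0
```

```bash
python3 - <<'E'
from h import *
p,im=snap("wrist","w4.png")
c=[(C+a*.0425*U+b*.011*N+.023*Z) for a,b in((1,1),(1,-1),(-1,-1),(-1,1))]
print([proj(p,x).round().tolist() for x in c])
print(env.get_state()["qpos"].round(2))
T=now();T=plan(T,C-.022*U+Z*.007,A0,4,flip=False)
E
```

```text
[[300.0, 154.0], [269.0, 154.0], [268.0, 271.0], [305.0, 271.0]]
[-1.16  0.72  0.96  0.61  1.97 -0.61]
4 x [-0.11, 0.01, 0.5, -0.02, 0.0, -0.02]  end TCP [ 0.4326 -0.5498  0.1398]  grasp err mm [1.1 1.1 0.4]
```

View pics/w4.png

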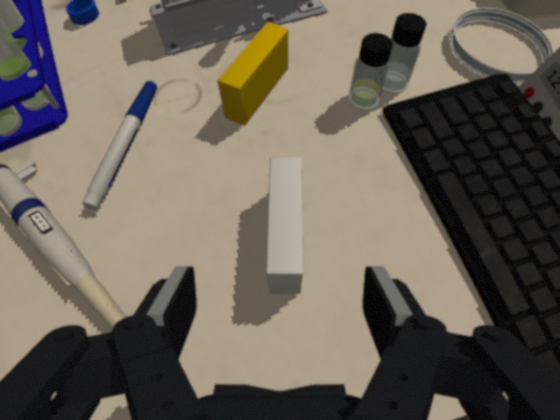

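The carton's top-face corners are at (270,157), (300,157), (302,273) and (268,273), within 3 px of prediction. I'll advance and grip.

>>> {"fn": "drive_tool", "kwargs": {
  "steps": [
    [[-0.13,0,0.5,0,0,0,60],[-0.13,0,0.5,0,0,0,60],[-0.12,0,0.5,0,0,0,60],[-0.1,0,0.5,0,0,0,60],[0,0,0,0,0,0,30],[0,0,0,0,0,0,17],[0,0,0,0,0,0,17],[0,0,0,0,0,0,17],[0,0,0,0,0,0,17]]
  ]
}}

```text
time: 16.1
eef_pos: [0.4305, -0.5513, 0.1425]
eef_rot: [-2.184, -1.365, -0.895]
wrist_force: [0.5, -2.1, 3.3]
grip_width: 0.0211
grip_force: 60.8
```

```bash
python3 - <<'E'
from h import *
T=now();g=T[0]+.155*T[1][:,2];print(((g-C)@np.c_[U,N,Z]*1000).round(1),env.get_state()["qpos"].round(2))
# lift, roll, place
D=C+np.array([-.03,0.01,0])
T=plan(T,g+Z*.10,A0,4,flip=False)
T=plan(T,[D[0],D[1],.14],A1,17,flip=False)
E
```

```text
[-23.2  -1.3   9.7] [-1.11  0.73  1.12  0.6   1.79 -0.68]
4 x [0.35, -0.01, -0.35, -0.01, 0.01, -0.02]  end TCP [ 0.4292 -0.5506  0.2415]  grasp err mm [-0.6  0.8 -0.5]
17 x [0.31, -0.03, 0.0, 0.0, -0.88, 0.0]  end TCP [ 0.5088 -0.3257  0.2534]  grasp err mm [ 3.2 -1.9  3.1]
```

>>> {"fn": "drive_tool", "kwargs": {
  "steps": [
    [[0.35,0,-0.35,0,0,0,17],[0.35,0,-0.35,0,0,0,17],[0.35,0,-0.35,0,0,0,17],[0.35,0,-0.35,0,0,0,17],[0.31,-0.03,0,0,-0.88,0,17],[0.31,-0.03,0,0,-0.88,0,17],[0.31,-0.03,0,0,-0.88,0,17],[0.31,-0.03,0,0,-0.88,0,17],[0.31,-0.03,0,0,-0.88,0,17],[0.31,-0.03,0,0,-0.88,0,17],[0.31,-0.03,0,0,-0.88,0,17],[0.31,-0.03,0,0,-0.88,0,17],[0.31,-0.03,0,0,-0.88,0,17],[0.31,-0.03,0,0,-0.88,0,17],[0.31,-0.03,0,0,-0.88,0,17],[0.31,-0.03,0,0,-0.88,0,17],[0.31,-0.03,0,0,-0.88,0,17],[0.31,-0.03,0,0,-0.88,0,17],[0.31,-0.03,0,0,-0.88,0,17],[0.31,-0.03,0,0,-0.88,0,17]]
  ]
}}

```text
time: 18.6
eef_pos: [0.5082, -0.3369, 0.2626]
eef_rot: [2.254, 1.418, -0.82]
wrist_force: [-0.2, -0.0, 0.1]
grip_width: 0.021
grip_force: 60.4
```

```bash
python3 - <<'E'
from h import *
s=env.get_state();print(s["qpos"].round(2),s["grip_width"],s["wrist_force"])
T=now();g=T[0]+.155*T[1][:,2];print(g,np.degrees(np.arccos(-T[1][2,2])),T[1][:,1])
D=C+np.array([-.03,0.01,0])
# centre will be 23mm below grip when upright; bottom at g.z-23.2-42.5
T=plan(T,[D[0],D[1],.14],A1,2,flip=False)
T=plan(T,[D[0],D[1],.072],A1,4,flip=False)
snap("scene","s5.png")
E
```

```text
[-0.52  0.3   1.47 -0.71  1.37  0.08] 0.02102147801221843 [-0.16149888 -0.02712606  0.14570266]
[ 0.46422655 -0.42555913  0.14333065] 39.673644369896635 [ 0.90003335 -0.43574381 -0.00820397]
2 x [0.17, -0.08, 0.02, -0.04, -0.44, 0.02]  end TCP [ 0.506 -0.323  0.25 ]  grasp err mm [0.1 0.3 0.3]
4 x [0.24, 0.0, 0.24, 0.0, 0.0, 0.0]  end TCP [ 0.506  -0.323   0.1821]  grasp err mm [0.2 0.4 0.4]
```

>>> {"fn": "drive_tool", "kwargs": {
  "steps": [
    [[0.17,-0.08,0.02,-0.04,-0.44,0.02,17],[0.17,-0.08,0.02,-0.04,-0.44,0.02,17],[0.24,0,0.24,0,0,0,17],[0.24,0,0.24,0,0,0,17],[0.24,0,0.24,0,0,0,17],[0.24,0,0.24,0,0,0,17],[0,0,0,0,0,0,17]]
  ]
}}

```text
time: 19.52
eef_pos: [0.5049, -0.3232, 0.1782]
eef_rot: [2.185, 1.379, -0.906]
wrist_force: [0.2, -0.1, -0.7]
grip_width: 0.0212
grip_force: 60.4
```

```bash
python3 - <<'E'
from h import *
s=env.get_state();T=now();g=T[0]+.155*T[1][:,2];print(g,np.degrees(np.arccos(-T[1][2,2])),T[1][:,1])
p,im=snap("scene","s6.png");q,im2=snap("top","t6.png")
m=np.array([g[0],g[1],.045])
for c in((p),(q)): print(proj(c,m),proj(c,m+Z*.04),proj(c,m-Z*.04))
a=proj(p,m).astype(int);b=proj(q,m).astype(int)
f=lambda i,a:cv2.resize(i[max(0,a[1]-60):a[1]+60,max(0,a[0]-60):a[0]+60],(400,400),interpolation=cv2.INTER_CUBIC)
cv2.imwrite("pics/c6.png",np.hstack([f(im,a),f(im2,b)]))
E
```

```text
[ 0.45700065 -0.42139183  0.06820871] 44.79809824420957 [ 0.90154948 -0.43262494 -0.00664798]
[358.98827209 217.53159104] [360.30805283 201.9730626 ] [357.71011272 232.56034135]
[359.40984419 255.43743411] [363.1073351 255.6742391] [356.01779885 255.22000606]
```

View pics/c6.png

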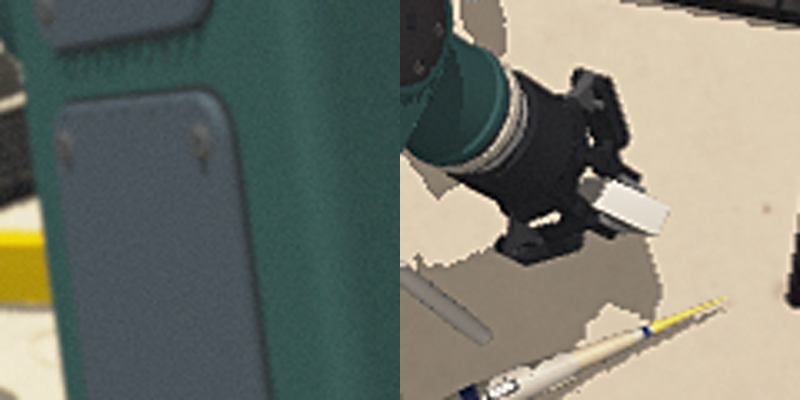

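The arm blocks the scene view, but the top view shows the carton upright in the fingers with its end face up. I'll creep down.

>>> {"fn": "drive_tool", "kwargs": {
  "steps": [
    [[0.02,0,0.02,0,0,0,17],[0.01,0,0.01,0,0,0,17],[0,0,0,0,0,0,17]]
  ]
}}

```text
time: 20.0
eef_pos: [0.5058, -0.3235, 0.1791]
eef_rot: [2.183, 1.375, -0.902]
wrist_force: [-0.4, -0.0, -0.6]
grip_width: 0.021
grip_force: 60.4
```

>>> {"fn": "drive_tool", "kwargs": {
  "steps": [
    [[0.01,0,0.01,0,0,0,17],[0,0,0,0,0,0,17]]
  ]
}}

```text
time: 20.25
eef_pos: [0.5057, -0.3234, 0.178]
eef_rot: [2.183, 1.376, -0.902]
wrist_force: [-0.1, 0.4, -0.8]
grip_width: 0.0213
grip_force: 60.4
```

>>> {"fn": "drive_tool", "kwargs": {
  "steps": [
    [[0.02,0,0.02,0,0,0,17],[0,0,0,0,0,0,17]]
  ]
}}

```text
time: 20.5
eef_pos: [0.5056, -0.3234, 0.1763]
eef_rot: [2.184, 1.376, -0.902]
wrist_force: [-0.2, 0.4, 0.2]
grip_width: 0.0212
grip_force: 60.4
```

>>> {"fn": "drive_tool", "kwargs": {
  "steps": [
    [[0.02,0,0.02,0,0,0,17],[0,0,0,0,0,0,17]]
  ]
}}

```text
time: 20.75
eef_pos: [0.5056, -0.3234, 0.1749]
eef_rot: [2.184, 1.376, -0.902]
wrist_force: [-0.3, 0.8, 0.3]
grip_width: 0.0214
grip_force: 60.4
```

>>> {"fn": "drive_tool", "kwargs": {
  "steps": [
    [[0.015,0,0.015,0,0,0,17],[0,0,0,0,0,0,17]]
  ]
}}

```text
time: 21.0
eef_pos: [0.5056, -0.3234, 0.174]
eef_rot: [2.183, 1.376, -0.902]
wrist_force: [-0.8, 0.7, -0.4]
grip_width: 0.0212
grip_force: 60.4
```

>>> {"fn": "drive_tool", "kwargs": {
  "steps": [
    [[0.015,0,0.015,0,0,0,17],[0,0,0,0,0,0,17]]
  ]
}}

```text
time: 21.25
eef_pos: [0.5058, -0.3235, 0.1732]
eef_rot: [2.183, 1.376, -0.902]
wrist_force: [-0.0, -0.3, 1.0]
grip_width: 0.0214
grip_force: 60.8
```

>>> {"fn": "drive_tool", "kwargs": {
  "steps": [
    [[0.015,0,0.015,0,0,0,17],[0,0,0,0,0,0,17]]
  ]
}}

```text
time: 21.5
eef_pos: [0.5059, -0.3235, 0.173]
eef_rot: [2.182, 1.375, -0.903]
wrist_force: [-0.2, 2.6, 4.4]
grip_width: 0.0214
grip_force: 61.1
```

>>> {"fn": "drive_tool", "kwargs": {
  "steps": [
    [[0.015,0,0.015,0,0,0,17],[0,0,0,0,0,0,17]]
  ]
}}

```text
time: 21.75
eef_pos: [0.506, -0.3237, 0.1729]
eef_rot: [2.182, 1.373, -0.903]
wrist_force: [-0.1, 3.8, 8.1]
grip_width: 0.0215
grip_force: 61.7
```

Contact (8 N). I'll back off a hair, open and retreat along the fingers.

>>> {"fn": "drive_tool", "kwargs": {
  "steps": [
    [[-0.02,0,-0.02,0,0,0,17],[0,0,0,0,0,0,25],[0,0,0,0,0,0,40],[0,0,0,0,0,0,60],[0,0,0,0,0,0,70],[0,0,-0.2,0,0,0,70],[0,0,-0.5,0,0,0,70],[0,0,-0.8,0,0,0,85],[0,0,-0.9,0,0,0,85],[0,0,-0.4,0,0,0,85],[0,0,0,0,0,0,85]]
  ]
}}

```text
time: 23.12
eef_pos: [0.5492, -0.2338, 0.273]
eef_rot: [2.182, 1.376, -0.899]
wrist_force: [0.5, -0.2, -0.2]
grip_width: 0.0849
grip_force: 0.0
```

```bash
python3 - <<'E'
from h import *
T=now();print(T[0],T[1][:,2])
p,im=snap("wrist","w7.png");q,i2=snap("top","t7.png")
m=np.array([.457,-.4214,0])-.007*U
print([proj(q,m+a*.023*U+b*.011*N+.085*Z).round(1).tolist() for a,b in((1,1),(1,-1),(-1,-1),(-1,1))])
b=proj(q,m+Z*.085).astype(int)
cv2.imwrite("pics/c7.png",np.hstack([im,cv2.resize(i2[b[1]-105:b[1]+105,b[0]-30:b[0]+30],(120,420))]))
print(b)
g=i2.astype(int);mask=((g.min(2)>165)&(g.max(2)-g.min(2)<30)).astype(np.uint8)
n,l,st,ce=cv2.connectedComponentsWithStats(mask[b[1]-30:b[1]+30,b[0]-30:b[0]+30])
for k in range(1,n):
    if st[k,4]>60: print(st[k],ce[k]+b-30,cv2.minAreaRect(np.argwhere(l==k)[:,::-1].astype(np.float32)))
E
```

```text
[ 0.54919723 -0.23381322  0.27298758] [-0.30288933 -0.63642368 -0.70938209]
[[358.6, 248.0], [354.4, 257.1], [373.5, 266.1], [377.6, 257.0]]
[366 257]
[ 21  21  22  17 204] [367.43627451 255.97058824] ((31.299999237060547, 28.900001525878906), (21.0190372467041, 9.391485214233398), 26.56505012512207)
```

View pics/c7.png

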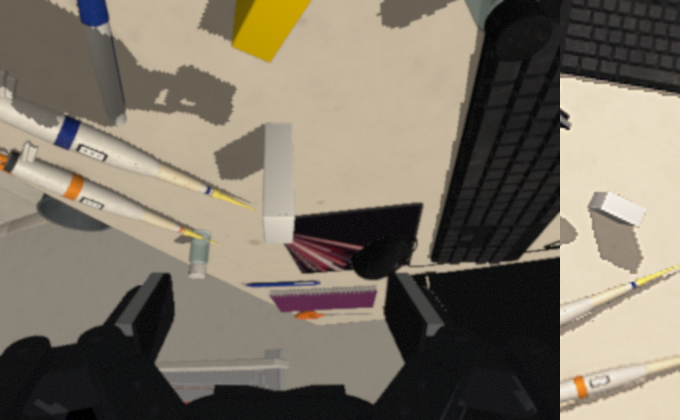

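The carton stands on end with its top centre at top-view (367.4,256.0). Now I'll regrasp it from above across the 46 mm.

```bash
cat >> h.py <<'E'
GD=frame([0,0,-1],U)
E
python3 - <<'E'
from h import *
p=env.camera_params("top");m=onz(p,(367.44,255.97),.085);print(m)
T=now();T=plan(T,m+Z*.10,GD,18,flip=False)
T=plan(T,[m[0],m[1],.07],GD,4,flip=False)
T=now()
T=plan(T,m+Z*.10,frame([0,0,-1],-U),18,flip=False)
E
```

```text
[ 0.45628446 -0.43092679  0.085     ]
18 x [-0.21, -0.19, 0.03, -0.33, 0.32, -0.79]  end TCP [ 0.4599 -0.4313  0.3387]  grasp err mm [ 4.3 -0.6 -1.3]
4 x [0.02, -0.01, 0.57, 0.0, 0.01, 0.03]  end TCP [ 0.4558 -0.4315  0.2247]  grasp err mm [-0.5 -0.5 -0.3]
18 x [-0.21, 0.2, 0.03, 0.32, 0.33, 0.79]  end TCP [ 0.4539 -0.435   0.3382]  grasp err mm [-1.1 -4.7 -1.8]
```

>>> {"fn": "drive_tool", "kwargs": {
  "steps": [
    [[-0.21,-0.19,0.03,-0.33,0.32,-0.79,85],[-0.21,-0.19,0.03,-0.33,0.32,-0.79,85],[-0.21,-0.19,0.03,-0.33,0.32,-0.79,85],[-0.21,-0.19,0.03,-0.33,0.32,-0.79,85],[-0.21,-0.19,0.03,-0.33,0.32,-0.79,85],[-0.21,-0.19,0.03,-0.33,0.32,-0.79,85],[-0.21,-0.19,0.03,-0.33,0.32,-0.79,85],[-0.21,-0.19,0.03,-0.33,0.32,-0.79,85],[-0.21,-0.19,0.03,-0.33,0.32,-0.79,85],[-0.21,-0.19,0.03,-0.33,0.32,-0.79,85],[-0.21,-0.19,0.03,-0.33,0.32,-0.79,85],[-0.21,-0.19,0.03,-0.33,0.32,-0.79,85],[-0.21,-0.19,0.03,-0.33,0.32,-0.79,85],[-0.21,-0.19,0.03,-0.33,0.32,-0.79,85],[-0.21,-0.19,0.03,-0.33,0.32,-0.79,85],[-0.21,-0.19,0.03,-0.33,0.32,-0.79,85],[-0.21,-0.19,0.03,-0.33,0.32,-0.79,85],[-0.21,-0.19,0.03,-0.33,0.32,-0.79,85],[0,0,0,0,0,0,85]]
  ]
}}

```text
time: 25.6
eef_pos: [0.4593, -0.4327, 0.3371]
eef_rot: [0.686, 3.063, 0.002]
wrist_force: [0.6, 0.4, 0.2]
grip_width: 0.0846
grip_force: 0.0
```

```bash
python3 - <<'E'
from h import *
print(env.get_state()["qpos"].round(2))
p,im=snap("wrist","w8.png");g=im.astype(int)
m=np.array([.4563,-.4309,.085])
c=proj(p,m);print(c,[proj(p,m+a*.023*U+b*.011*N).round().tolist() for a,b in((1,1),(-1,-1))])
mask=((g.min(2)>150)&(g.max(2)-g.min(2)<32)).astype(np.uint8)
n,l,st,ce=cv2.connectedComponentsWithStats(mask)
for k in range(1,n):
    if st[k,4]>400:
        r=cv2.minAreaRect(np.argwhere(l==k)[:,::-1].astype(np.float32));print(st[k],r,onz(p,r[0],.085).round(4))
T=now();T=plan(T,m+Z*.10,GD,2,flip=False)
T=plan(T,[m[0],m[1],.07],GD,4,flip=False)
a=c.astype(int);cv2.imwrite("pics/c8.png",cv2.resize(im[max(0,a[1]-80):a[1]+80,a[0]-100:a[0]+100],None,fx=3,fy=3))
E
```

```text
[-0.85  0.29  1.27  0.    1.58 -1.98]
[279.42645074 211.71071791] [[315.0, 228.0], [243.0, 195.0]]
[ 245  195   71   31 2142] ((280.0, 210.0), (30.0, 70.0), 90.0) [ 0.4554 -0.4301  0.085 ]
2 x [0.03, 0.0, -0.02, 0.01, 0.02, 0.04]  end TCP [ 0.4567 -0.4306  0.3397]  grasp err mm [ 0.2  0.2 -0.3]
4 x [0.0, 0.0, 0.57, 0.0, 0.0, 0.0]  end TCP [ 0.4566 -0.4307  0.2257]  grasp err mm [0.1 0.2 0.7]
```

View pics/c8.png

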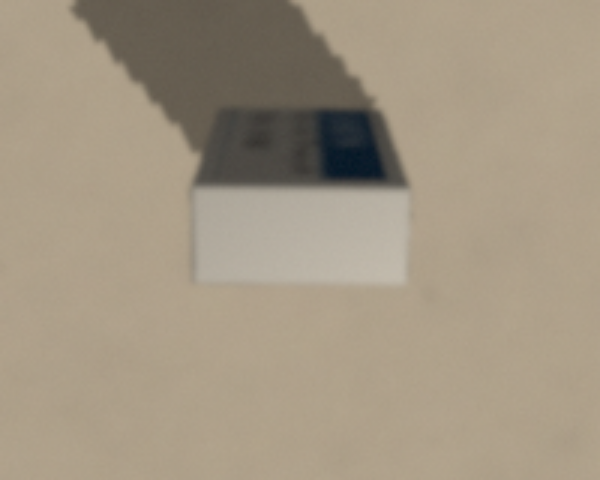

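The carton top is square to the fingers and centred at (280,210). I'll go down and grip.

>>> {"fn": "drive_tool", "kwargs": {
  "steps": [
    [[0.05,0.01,0,0,0,0.06,85],[0.04,0,0,0,0,0.03,85],[0,0,0.56,0,0,0,85],[0,0,0.56,0,0,0,85],[0,0,0.56,0,0,0,85],[0,0,0.54,0,0,0,80],[0,0,0,0,0,0,60],[0,0,0,0,0,0,42],[0,0,0,0,0,0,42],[0,0,0,0,0,0,42],[0,0,0,0,0,0,42],[0,0,-0.5,0,0,0,42],[0,0,-0.8,0,0,0,42],[0,0,-0.8,0,0,0,42],[0,0,0,0,0,0,42]]
  ]
}}

```text
time: 27.52
eef_pos: [0.457, -0.4293, 0.3389]
eef_rot: [0.692, 3.05, -0.01]
wrist_force: [0.3, -0.3, 0.5]
grip_width: 0.045
grip_force: 61.8
```

```bash
python3 - <<'E'
from h import *
T=now();print(T[0])
T=plan(T,lane(.059,0,.195),DOWN,9)
T=plan(T,lane(.059,0,.085),DOWN,5)
E
```

```text
[ 0.45701683 -0.42927062  0.33887835]
9 x [-0.03, 0.65, -0.03, -0.01, 0.02, -0.4]  end TCP [ 0.5498 -0.1533  0.3524]  grasp err mm [0.5 1.9 2.4]
5 x [0.0, -0.01, 0.45, 0.01, -0.01, 0.0]  end TCP [ 0.5494 -0.1556  0.2399]  grasp err mm [ 0.9 -1.2 -0.1]
```

>>> {"fn": "drive_tool", "kwargs": {
  "steps": [
    [[-0.03,0.65,-0.03,0,0,-0.4,42],[-0.03,0.65,-0.03,0,0,-0.4,42],[-0.03,0.65,-0.03,0,0,-0.4,42],[-0.03,0.65,-0.03,0,0,-0.4,42],[-0.03,0.65,-0.03,0,0,-0.4,42],[-0.03,0.65,-0.03,0,0,-0.4,42],[-0.03,0.65,-0.03,0,0,-0.4,42],[-0.03,0.65,-0.03,0,0,-0.4,42],[-0.03,0.65,-0.03,0,0,-0.4,42],[0,0,0,0,0,0,42],[0,0,0,0,0,0,42]]
  ]
}}

```text
time: 28.9
eef_pos: [0.549, -0.153, 0.3461]
eef_rot: [0.109, 3.136, -0.003]
wrist_force: [0.7, 0.0, 0.0]
grip_width: 0.0451
grip_force: 61.8
```

```bash
python3 - <<'E'
from h import *
T=now();print(T[0],Rn.from_matrix(T[1]).as_rotvec())
T=plan(T,lane(.0595,0,.195),DOWN,2)
T=plan(T,lane(.0595,0,.085),DOWN,5)
# where is the carton in hand: white end face in the wrist picture?
p,im=snap("wrist","w9.png");g=im.astype(int);mask=((g.min(2)>140)&(g.max(2)-g.min(2)<35)).astype(np.uint8)
n,l,st,ce=cv2.connectedComponentsWithStats(mask)
for k in range(1,n):
    if st[k,4]>300: print(st[k],cv2.minAreaRect(np.argwhere(l==k)[:,::-1].astype(np.float32)))
q=now();top=q[0]+q[1][:,2]*.155+Z*.015
e=lane(1,0,0)-lane(0,0,0)
print([proj(p,top+a*.023*LY+b*.011*e).round(1).tolist() for a,b in((1,1),(1,-1),(-1,-1),(-1,1))])
E
```

```text
[ 0.5490449  -0.15304254  0.34607388] [ 0.10871874  3.13557376 -0.00334426]
2 x [0.0, -0.02, -0.04, -0.01, 0.02, 0.0]  end TCP [ 0.5489 -0.155   0.3501]  grasp err mm [-0.4 -0.5  0.1]
5 x [0.0, 0.0, 0.44, 0.0, 0.0, 0.0]  end TCP [ 0.5489 -0.155   0.2401]  grasp err mm [-0.4 -0.4  0.1]
[ 60   0  52  33 532] ((86.15383911132812, 11.769232749938965), (56.57942581176758, 11.648704528808594), 33.6900634765625)
[334  65  78  79 497] ((371.6902160644531, 103.5179214477539), (10.577738761901855, 107.27604675292969), 48.53229522705078)
[295 121  22  35 651] ((305.5, 138.0), (34.0, 21.0), 90.0)
[304 157  11  33 339] ((309.0, 173.0), (32.0, 10.0), 90.0)
[324 163  11  69 390] ((328.8707275390625, 196.97265625), (8.774319648742676, 67.97925567626953), 2.4895529747009277)
[ 216  282  122   52 5355] ((276.4746398925781, 307.4690856933594), (50.571048736572266, 120.45307922363281), 89.2838363647461)
[402 398  34  22 391] ((418.5, 408.5), (33.0, 21.0), 0.0)
[[343.2, 348.5], [347.2, 295.1], [211.0, 295.0], [215.0, 348.4]]
```

The hand is within 2 mm of the target. The wrist blob suggests the carton sits about 8 mm lower in the hand, so I expect contact near TCP z = 0.238. I'll descend and then feel for the floor.

>>> {"fn": "drive_tool", "kwargs": {
  "steps": [
    [[-0.02,-0.04,0,-0.02,0.04,0,42],[0,0,0.4,0,0,0,42],[0,0,0.4,0,0,0,42],[0,0,0.3,0,0,0,42],[0,0,0.3,0,0,0,42],[0,0,0.3,0,0,0,42],[0,0,0.2,0,0,0,42],[0,0,0,0,0,0,42],[0,0,0,0,0,0,42]]
  ]
}}

```text
time: 30.08
eef_pos: [0.5506, -0.1548, 0.253]
eef_rot: [0.108, 3.137, -0.0]
wrist_force: [0.7, -0.1, 0.2]
grip_width: 0.045
grip_force: 61.8
```

>>> {"fn": "drive_tool", "kwargs": {
  "steps": [
    [[0,0,0.1,0,0,0,42],[0,0,0.1,0,0,0,42],[0,0,0,0,0,0,42]]
  ]
}}

```text
time: 30.45
eef_pos: [0.5501, -0.1547, 0.2417]
eef_rot: [0.108, 3.139, 0.001]
wrist_force: [-0.4, 0.4, -0.1]
grip_width: 0.0449
grip_force: 61.8
```

>>> {"fn": "drive_tool", "kwargs": {
  "steps": [
    [[0,0,0.04,0,0,0,42],[0,0,0,0,0,0,42]]
  ]
}}

```text
time: 30.7
eef_pos: [0.5503, -0.1548, 0.2402]
eef_rot: [0.108, 3.138, 0.0]
wrist_force: [-0.0, 0.2, -0.3]
grip_width: 0.045
grip_force: 61.8
```

>>> {"fn": "drive_tool", "kwargs": {
  "steps": [
    [[0,0,0.04,0,0,0,42],[0,0,0,0,0,0,42]]
  ]
}}

```text
time: 30.95
eef_pos: [0.5503, -0.1548, 0.2382]
eef_rot: [0.108, 3.138, 0.0]
wrist_force: [-0.3, 0.1, -0.7]
grip_width: 0.0451
grip_force: 61.8
```

>>> {"fn": "drive_tool", "kwargs": {
  "steps": [
    [[0,0,0.04,0,0,0,42],[0,0,0,0,0,0,42]]
  ]
}}

```text
time: 31.2
eef_pos: [0.5503, -0.1548, 0.2361]
eef_rot: [0.108, 3.138, 0.001]
wrist_force: [0.6, 0.9, -0.2]
grip_width: 0.0448
grip_force: 61.8
```

>>> {"fn": "drive_tool", "kwargs": {
  "steps": [
    [[0,0,0.04,0,0,0,42],[0,0,0,0,0,0,42]]
  ]
}}

```text
time: 31.45
eef_pos: [0.5504, -0.1548, 0.2345]
eef_rot: [0.108, 3.137, 0.0]
wrist_force: [-0.6, -0.6, 1.1]
grip_width: 0.0452
grip_force: 61.8
```

>>> {"fn": "drive_tool", "kwargs": {
  "steps": [
    [[0,0,0.03,0,0,0,42],[0,0,0,0,0,0,42]]
  ]
}}

```text
time: 31.7
eef_pos: [0.5505, -0.1548, 0.2345]
eef_rot: [0.108, 3.137, -0.0]
wrist_force: [-2.4, 0.8, 5.6]
grip_width: 0.0448
grip_force: 62.6
```

Contact at z = 0.2345 (6 N), in the expected range for the floor. Release, rise and check by numbers.

>>> {"fn": "drive_tool", "kwargs": {
  "steps": [
    [[0,0,-0.02,0,0,0,42],[0,0,0,0,0,0,55],[0,0,0,0,0,0,70],[0,0,0,0,0,0,85],[0,0,0,0,0,0,85],[0,0,-0.3,0,0,0,85],[0,0,-0.6,0,0,0,85],[0.4,0,-0.8,0,0,0,85],[0.5,0,-0.8,0,0,0,85],[0.5,0,-0.8,0,0,0,85],[0.4,0,-0.4,0,0,0,85],[0,0,0,0,0,0,85]]
  ]
}}

```text
time: 33.2
eef_pos: [0.4594, -0.1485, 0.4226]
eef_rot: [0.109, 3.131, -0.004]
wrist_force: [0.2, 0.4, -0.2]
grip_width: 0.0848
grip_force: 0.0
```

```bash
python3 - <<'E'
from h import *
p,im=snap("wrist","w10.png");g=im.astype(int)
for x in (0,.022,.044,.048,.070): print(x,proj(p,lane(x,.023,.089)).round(1),proj(p,lane(x,-.023,.089)).round(1))
for n,th in (("a",150),):
    mask=((g.min(2)>th)&(g.max(2)-g.min(2)<35)).astype(np.uint8)
    k,l,st,ce=cv2.connectedComponentsWithStats(mask)
    for i in range(1,k):
        if st[i,4]>300 and 230<ce[i][0]<330: print(st[i],ce[i].round(1))
u=proj(p,lane(.03,0,.089)).astype(int)
print([ (v,int(g[v,u[0]-12:u[0]+12].mean())) for v in range(u[1]-45,u[1]+65)])
E
```

```text
0 [307.1 217.4] [254.1 217.4]
0.022 [306.5 240.8] [254.6 240.8]
0.044 [305.9 263.2] [255.1 263.2]
0.048 [305.8 267.2] [255.2 267.2]
0.07 [305.2 288.4] [255.8 288.4]
[258 219  49  21 959] [282.7 229.2]
[257 243  49  19 886] [281.  252.2]
[257 269  47  19 832] [280.2 277.7]
[(204, 52), (205, 53), (206, 54), (207, 55), (208, 54), (209, 53), (210, 53), (211, 53), (212, 52), (213, 53), (214, 57), (215, 67), (216, 85), (217, 116), (218, 144), (219, 158), (220, 162), (221, 163), (222, 164), (223, 165), (224, 165), (225, 165), (226, 167), (227, 167), (228, 167), (229, 168), (230, 169), (231, 169), (232, 169), (233, 170), (234, 171), (235, 171), (236, 172), (237, 172), (238, 171), (239, 160), (240, 142), (241, 141), (242, 154), (243, 161), (244, 163), (245, 164), (246, 165), (247, 165), (248, 166), (249, 166), (250, 167), (251, 167), (252, 168), (253, 169), (254, 169), (255, 169), (256, 170), (257, 171), (258, 171), (259, 172), (260, 171), (261, 164), (262, 141), (263, 102), (264, 75), (265, 76), (266, 98), (267, 130), (268, 154), (269, 162), (270, 164), (271, 165), (272, 165), (273, 166), (274, 166), (275, 166), (276, 167), (277, 168), (278, 169), (279, 169), (280, 169), (281, 170), (282, 171), (283, 171), (284, 171), (285, 172), (286, 170), (287, 151), (288, 108), (289, 71), (290, 65), (291, 67), (292, 68), (293, 68), (294, 68), (295, 68), (296, 68), (297, 70), (298, 72), (299, 73), (300, 73), (301, 73), (302, 74), (303, 74), (304, 74), (305, 74), (306, 74), (307, 74), (308, 75), (309, 78), (310, 84), (311, 89), (312, 91), (313, 91)]
```

The new carton spans lane x of about 48–70 mm, on end and level with the others. The old cartons haven't moved. Handing in.

```bash
python3 -c "
from h import *
print(env.hand_in())"
```

```text
the job is handed in; nothing more can be done
None
```

The job is handed in, but no verdict came back: the keeper bar is open, both old cartons are together against the front stops, and the new carton stands on end behind them (about 48–70 mm), with no bystander knowingly touched.

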